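Close the test box and start the test

TASK

The board is already clamped in the tray of the shielded test box: with the fingertips, gently push the tray fully home, then lightly press the green start button on the operator box right down and let it come back up. Only push and press: lift nothing, leave the red and yellow buttons alone, and do not shift the operator box or disturb anything else on the bench. Finish with the hand clear.

Things in the scene. Friction and masses are not known exactly. Their poses are not given: they have to be found in the camera images.
- tester: Shielded test box, bare aluminium, fixed to the bench: 260 deep (x) x 230 wide (y) x 120 high. Origin at the centre of its underside, on the bench; its own +x points from the open front (own x = -130 mm, on the robot's side) to the back, z up. Its flat top is 120 mm above the bench; the tray slides in its front.
- tray (a joint): How far the tray is pulled out of the test box, m: 0 = fully home against its stop (front plate against the box), at most 0.115. It slides without a catch along the test box's own x (pushing towards the box's +x closes it), stays where it is left, and takes about 2.5 N to slide.
- tray_handle (a point): Middle of the steel bar handle on the tray's blue front plate, on the bar's axis, 85 mm above the bench. Bar 12 mm thick, 130 long, level, along the test box's y, 22 mm clear of the plate, posts 52 mm either side of this point. With the tray out by q it lies 172 mm + q from the test box's origin towards that box's -x. Plate 226 wide, top edge 110 mm above the bench. Axes as the test box's.
- button_box: Operator box: grey plastic case 76 (x) x 180 (y) x 58 high, loose on the bench, about 0.85 kg. Origin at the centre of its underside. On top, along y, three round 25 mm caps in 31 mm steel bezels, 50 mm apart: yellow at y = +50 mm, green (start) in the middle, red at y = -50 mm. Stands left or right of the test box, the multimeter on the other side.
- start_button_top (a point): Centre of the top of the green start button's cap, 76 mm above the bench when up (18 mm above the case, 10 mm above its bezel).
- start_button (a joint): How far the green button is pressed, m: 0 = up, 0.006 = right down. A spring: it starts to move at 1.5 N, is right down at 5 N, and returns by itself.
- yellow_button (a joint): The same for the yellow button: 0 = up, 0.006 = right down.
- red_button (a joint): The same for the red button: 0 = up, 0.006 = right down.
- multimeter: Loose yellow and black multimeter lying on its back, 85 x 180 x 52 high (y its long side), 0.4 kg; to be left alone. Origin: centre of its underside.
- marker: Loose green marker pen, 130 long (x), 16 thick, lying between the robot and the test box; leave alone. Origin: middle of its underside.
- screwdriver: Loose blue screwdriver, 150 long (x), 26 thick, lying between the robot and the test box; leave alone. Origin: middle of its underside.
- solder_reel: Loose reel of solder standing upright, 58 diameter, 50 high; leave alone. Origin: centre of its underside.
- flux_bottle: Loose white bottle with a red cap, 42 diameter, 100 high; leave alone. Origin: centre of its underside.
- tip_cleaner: Loose black pot with brass wool, 72 diameter, 50 high; leave alone. Origin: centre of its underside.
- spare_board: Loose green circuit board, 60 x 90 x 16 high with its parts; leave alone. Origin: centre of its underside.

How it is judged:
On the way, in this order (a step that is already met when the one before it is completed fails the run):
1. the fingers push on the tray, still out (contact force between the fingers and tester above 0.5 N and value of joint tray above 0.01 m), for 0.05 s.
2. the tray is pushed fully home (value of joint tray below 0.005 m), for 0.2 s.
3. the green start button is pressed right down by the fingers, the tray home (value of joint start_button above 0.0048 m and contact force between the fingers and button_box above 1 N and value of joint tray below 0.005 m), for 0.1 s.
4. the start button is let up again (value of joint start_button below 0.001 m), for 0.1 s.
At the end, for the whole second after the job is handed in: The tray is home (out by less than 5 mm), all three buttons are up, the operator box stands level within 15 mm of where it was, at rest, and the other loose things lie within 15 mm of where they were (value of joint tray below 0.005 m and value of joint each of start_button, yellow_button, red_button below 0.001 m and distance of each of button_box, multimeter, marker, screwdriver, solder_reel, flux_bottle, tip_cleaner, spare_board from where it was at the start of the episode below 0.015 m and angle between button_box's own z axis and vertical below 0.05 rad and linear speed of button_box below 0.01 m/s); the robot touches nothing.
It fails at once if the red or the yellow button is pressed (more than 1.5 mm) (value of joint any of red_button, yellow_button above 0.0015 m).
It fails at once if start is pressed (more than 2 mm) while the tray is still out by more than 8 mm (value of joint start_button above 0.002 m and value of joint tray above 0.008 m).
It fails at once if rough handling: the operator box is pressed with more than 30 N, the test box or its tray pushed with more than 50 N, or the tray slammed (faster than 0.4 m/s) (contact force between the fingers and button_box above 30 N or contact force between the fingers and tester above 50 N or velocity of joint tray below -0.4 m/s).
It fails at once if the operator box is lifted, tipped or shifted by more than 20 mm (height (world z) of button_box above 0.008 m or angle between button_box's own z axis and vertical above 0.15 rad or distance of button_box from where it was at the start of the episode above 0.02 m).
It fails at once if another loose thing is moved by more than 20 mm or lifted by more than 10 mm (distance of any of multimeter, marker, screwdriver, solder_reel, flux_bottle, tip_cleaner, spare_board from where it was at the start of the episode above 0.02 m or height (world z) of any of multimeter, marker, screwdriver, solder_reel, flux_bottle, tip_cleaner, spare_board above 0.01 m).
It also fails if it takes over 45 s, if anything falls off the work surface, if the arm or the gripper's body presses on something with over 40 N, if the wrist force passes 120 N, or if a joint passes its speed limit or range.

ROBOT

A 6-joint arm with a two-finger parallel gripper is mounted at the origin on the work surface. World frame = base frame: x ahead of the robot, y to its left, z up, the work surface at z = 0. Lengths are in m, angles in rad, forces in N, time in s.
With the tool pointing down it reaches from about 0.375 to 0.975 m from the base axis. Payload 3.8 kg.
Tool frame: the origin (TCP) lies between the finger pads; the fingertips stand 14 mm ahead of it and the grasp point (between the pads) lies 5 mm behind it; z points along the fingers, y is the line along which they close (so a half turn about z gives the same grasp; the last joint's range is limited). The gripper opens to 88 mm and grips with 3 to 60 N. Pads are 18 mm wide; open, the fingers measure 123 mm over their backs; the gripper's body (75 mm by 187 mm) begins 45 mm behind the grasp point.
Start: joints at [-1.332, 0.264, 1.604, -0, 1.274, -0.037], TCP at [0.184, -0.649, 0.253] pointing down, gripper open.
Joint ranges: [-2.63, 2.63], [-0.94, 2.18], [0.31, 2.57], [-1.31, 4.45], [0, 2.66], [-2.55, 2.55]. Speed limits (rad/s): [2.57, 2.57, 3.14, 3.14, 3.14, 3.14].

INTERFACE

Orientations are given as a unit quaternion [x, y, z, w].
In Python, from workcell import telemetry, camera, camera_model, sign_off gives the robot as it stands.
- The arm moves only by the tool play_rows, never from a script. Its argument "rows" is a list of rows, each a list of 7 numbers: the shift along the tool's x, y, z in units of 100 cm (1.0 is 100 cm), then the turn, a rotation vector about the tool's x, y, z in units of pi rad (1.0 is pi rad), then the opening, from 0 (shut) to 1 (fully open). A call has 1 to 12 rows; each row shifts and turns the commanded pose from where the row before left it, along the tool's axes as they then stand; what a row does not reach is not made up. A row lasts 1/8 s, in which the tool goes at most 62.5 mm and 10.7 degrees, less where a joint would pass 70% of its speed; a pose out of reach is approached as far as the arm can. A call with a number of a shift or a turn outside -1 to 1 is refused whole. A call with a gripper value outside its range is refused whole. The fingers move at their own pace and stop on an object; "newtons" is the grip in N (left out, the last holds). Time passes only in rows, so rows that do not move let the fingers close. It gives the time, the measured TCP pose, the force, the opening and the grip force at its end, in the units of the state.
- telemetry.observe(): the state, without advancing time (a new reading comes with each control period).
- camera(name): name is "scene" or "top"; returns the picture (384x512x3 uint8, blue, green, red); there is no depth.
- camera_model(name): a dict with "vfov" (degrees; the focal length in pixels is half the picture's height over the tangent of half this angle, whatever the lens; pixels are square), "cx", "cy" (the principal point, pixels), "k1" (the pictures are not rectified: a ray, as slopes to the right and down, at radius r is drawn at 1 + k1 r^2 times it, then the intrinsics apply), "world_from_camera" (4x4, takes a point from camera to world coordinates). Camera axes: x right, y down, z forward; pixel columns grow to the right and rows downward; lengths in m; the calibration is good to about 2 mm. A picture is of the moment at which its call begins. camera_model takes no time and is no camera call.
- sign_off(): hands the job in; it is judged then, once.
The state is a dict: "time_s": time; "joints": joint angles; "dq": joint speeds; "joint_efforts": joint torques, N m; "ee_pos": TCP position; "ee_rot": TCP orientation; "force": force on the tool from outside, world axes, zero at the start; "torque": the same for the moment, N m; "grip_width": finger opening in m; "grasp_force": force on a finger pad.
Only numpy, scipy, OpenCV 4.12 (cv2) and the standard library are available. Lean on these libraries where they do the work, as an engineer would, in place of code of your own. Each camera call takes 0.05 s, during which the arm holds its last target. There are 200 camera calls.

## Working session

There is one attempt and no reset: what is moved stays moved. The work goes in short steps, Python scripts to look and compute and a tool call to move; the robot and the scene stay as the last step left them, time stands still between calls to the robot, and variables do not carry over. Pictures are saved under pics/ and viewed, at most 10 in all, crops included, and the job is handed in when it is done.

Besides the shell and the picture viewer there is one more tool, called after "Call:" as a command line: name --pt "numbers of a row" for each row, then --argument value for the rest. play_rows: Moves the arm, as the interface text tells. Shifts and turns lie within -1 to 1; 1 stands for 100 cm of shift or pi rad of turn. Its arguments: {"type":"object","properties":{"rows":{"type":"array","items":{"type":"array","items":{"type":"number","minimum":-1,"maximum":1}}},"newtons":{"type":"number"}},"required":["rows"]}

```bash
mkdir -p pics
cat > h.py <<'E'
import numpy as np, cv2
from workcell import telemetry, camera, camera_model, sign_off
def ray(name,uv):
    m=camera_model(name); f=192/np.tan(np.radians(m["vfov"])/2)
    K=np.array([[f,0,m["cx"]],[0,f,m["cy"]],[0,0,1.]])
    n=cv2.undistortPoints(np.array(uv,float).reshape(-1,1,2),K,np.array([m["k1"],0,0,0,0.]))[:,0]
    # exact inverse of r*(1+k1 r^2) is iterated by cv2
    T=np.array(m["world_from_camera"]); d=np.c_[n,np.ones(len(n))]@T[:3,:3].T
    return T[:3,3],d
def plane(name,uv,z):
    o,d=ray(name,uv); return o+d*((z-o[2])/d[:,2:])
E
python3 - <<'E'
from h import *
for n in("scene","top"):
    cv2.imwrite(f"pics/{n}0.png",camera(n)); m=camera_model(n); print(n,m)
s=telemetry.observe(); print(s["ee_pos"],s["ee_rot"],s["time_s"],s["grip_width"])
E
```

```text
scene {'vfov': 45.76547313700683, 'cx': 252.11405688776267, 'cy': 184.70397474509315, 'k1': -0.11924522069241641, 'world_from_camera': array([[ 0.24753512,  0.55132304, -0.79672409,  1.5075366 ],
       [ 0.96887759, -0.13948974,  0.20449654, -0.25321634],
       [ 0.00160882, -0.82254819, -0.56869314,  0.77569135],
       [ 0.        ,  0.        ,  0.        ,  1.        ]])}
top {'vfov': 52.803692573848906, 'cx': 258.63295281970284, 'cy': 188.82237898981668, 'k1': -0.06604240644020382, 'world_from_camera': array([[ 0.01214022, -0.99722872,  0.07339955,  0.46327652],
       [-0.99947929, -0.0099074 ,  0.03070805, -0.0169663 ],
       [-0.02989575, -0.07373413, -0.99682974,  1.18022542],
       [ 0.        ,  0.        ,  0.        ,  1.        ]])}
[ 0.18367449 -0.64890201  0.25153122] [ 9.90504394e-01  1.37477481e-01 -1.10933207e-04 -9.87924580e-04] 0.1 0.08798837532936114
```

View pics/top0.png

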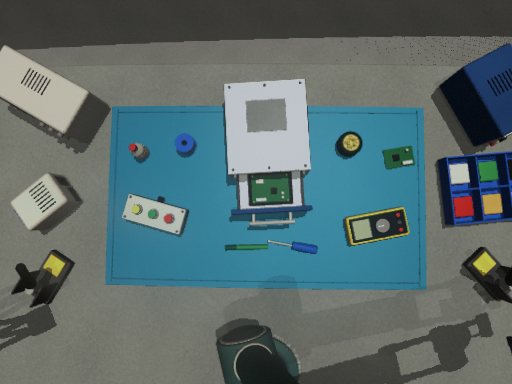

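View pics/scene0.png

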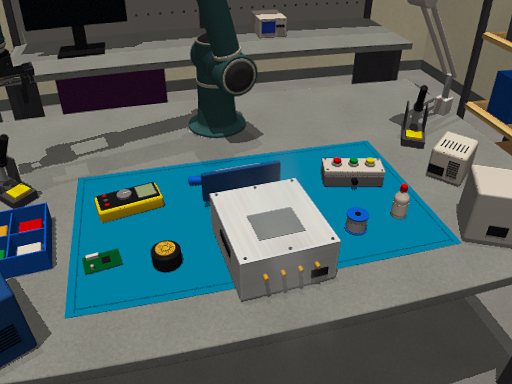

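The top view shows the test box at about (267,127), with the tray out and its handle at about (272,220). The operator box is on the left, with green at (153,214), red at (169,218) and yellow at (137,209). Marker and screwdriver lie in front at row ~246. Next I'll measure these.

Run:
```python
from h import *
im=cv2.imread("pics/top0.png"); hsv=cv2.cvtColor(im,cv2.COLOR_BGR2HSV)
def blobs(mask,x0,y0,x1,y1,amin=15):
    m=np.zeros_like(mask); m[y0:y1,x0:x1]=mask[y0:y1,x0:x1]
    n,l,st,c=cv2.connectedComponentsWithStats(m)
    return [(c[i],st[i,4],l==i) for i in range(1,n) if st[i,4]>=amin]
R=lambda lo,hi:cv2.inRange(hsv,lo,hi)
def cap(im_name,hs,box):
    out={}
    for k,lo,hi in(("g",(45,90,50),(88,255,255)),("r",(0,110,90),(8,255,255)),("r2",(172,110,90),(180,255,255)),("y",(20,90,120),(35,255,255))):
        out[k]=[(c.round(1),a) for c,a,_ in blobs(cv2.inRange(hs,lo,hi),*box)]
    print(im_name,out); return out
a=cap("top",hsv,(120,190,190,238))
sc=cv2.cvtColor(cv2.imread("pics/scene0.png"),cv2.COLOR_BGR2HSV)
b=cap("scene",sc,(320,150,390,175))
for k in"gry":
    for n,o in(("top",a),("scene",b)):
        for c,_ in o[k]: print(k,n,plane(n,[c],.076).round(4))
# box top
w=R((0,0,170),(180,40,255)); bb=max(blobs(w,215,70,320,180),key=lambda t:t[1])
cn,_=cv2.findContours(bb[2].astype(np.uint8),cv2.RETR_EXTERNAL,cv2.CHAIN_APPROX_NONE)
rect=cv2.minAreaRect(max(cn,key=len)); p=cv2.boxPoints(rect); q=cv2.approxPolyDP(max(cn,key=len),6,True)[:,0]
print("boxpx",q.tolist()); P=plane("top",q,.12); print(P.round(4))
crop=im[165:260,120:330]; cv2.imwrite("pics/crop.png",cv2.resize(crop,None,fx=3.8,fy=3.8,interpolation=cv2.INTER_CUBIC))
```

```text
top {'g': [(array([151.5, 213.5]), np.int32(52))], 'r': [], 'r2': [(array([167.9, 218.5]), np.int32(44))], 'y': [(array([135.3, 208.7]), np.int32(52))]}
scene {'g': [(array([353.4, 160. ]), np.int32(45))], 'r': [(array([336.8, 160.2]), np.int32(33))], 'r2': [], 'y': [(array([369.8, 160.1]), np.int32(38))]}
g top [[0.47   0.3259 0.076 ]]
g scene [[0.4763 0.3206 0.076 ]]
r scene [[0.4654 0.272  0.076 ]]
y top [[0.4832 0.3743 0.076 ]]
y scene [[0.4886 0.3683 0.076 ]]
boxpx [[304, 79], [224, 84], [228, 173], [310, 168]]
[[ 0.8528 -0.1084  0.12  ]
 [ 0.8378  0.1174  0.12  ]
 [ 0.5844  0.101   0.12  ]
 [ 0.6002 -0.1251  0.12  ]]
```

View pics/crop.png

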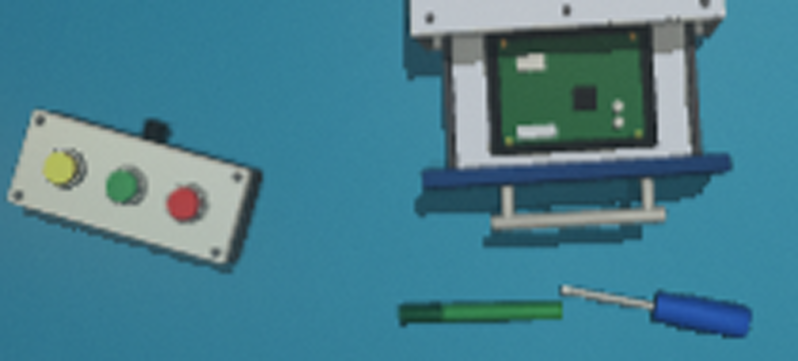

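The crop shows the tray's handle bar running from about (250,223) to (294,221) in full-picture pixels, clear of the marker and screwdriver in front of it. All three caps are clearly visible.

```bash
cat >> h.py <<'E'
C=np.array([.7188,-.0038]); yaw=np.radians(3.8); X=np.array([np.cos(yaw),np.sin(yaw)]); Y=np.array([-X[1],X[0]])
def intool(w):  # world shift in tool axes, plus tool x heading
    from scipy.spatial.transform import Rotation as Ro
    r=Ro.from_quat(telemetry.observe()["ee_rot"]); return r.inv().apply(w).round(4)
E
python3 - <<'E'
from h import *
H=plane("top",[[250.3,223.4],[294.5,221.3]],.088); print(H.round(4)); h=H.mean(0)[:2]-C
print("along",h@X,"lat",h@Y)
PL=plane("top",[[231.3,212.5],[312,208.3]],.110); print("plate",PL.round(4),(PL[:,:2]-C)@X)
q=-(h@X)-.172
start=C-X*(.172+q+.045); print("q",q,"pre",start)
s=telemetry.observe(); t=np.r_[start,.2]; print(intool(t-s["ee_pos"]))
# green cap by triangulating both views
o1,d1=ray("top",[[151.8,213.8]]);o2,d2=ray("scene",[[353.4,160.]])
A=np.c_[d1[0],-d2[0]]; k=np.linalg.lstsq(A,o2-o1,rcond=None)[0]
print("green",(o1+k[0]*d1[0]).round(4),(o2+k[1]*d2[0]).round(4))
print("marker",plane("top",[[225,247],[316,249]],.01).round(3))
E
```

```text
[[ 0.4458  0.039   0.088 ]
 [ 0.4532 -0.0853  0.088 ]]
along -0.27001665841375905 lat -0.001458071932066059
plate [[ 0.4755  0.091   0.11  ]
 [ 0.4897 -0.1319  0.11  ]] [-0.23644059 -0.2371108 ]
q 0.09801665841375906 pre [ 0.40447592 -0.02467738]
[ 0.3825 -0.5404  0.0526]
green [0.4692 0.3265 0.0713] [0.4686 0.3249 0.0708]
marker [[ 0.373  0.118  0.01 ]
 [ 0.37  -0.155  0.01 ]]
```

Call:
play_rows --pt "0.0319 -0.045 0.0044 0 0 0 0" --pt "0.0319 -0.045 0.0044 0 0 0 0" --pt "0.0319 -0.045 0.0044 0 0 0 0" --pt "0.0319 -0.045 0.0044 0 0 0 0" --pt "0.0319 -0.045 0.0044 0 0 0 0" --pt "0.0319 -0.045 0.0044 0 0 0 0" --pt "0.0319 -0.045 0.0044 0 0 0 0" --pt "0.0319 -0.045 0.0044 0 0 0 0" --pt "0.0319 -0.045 0.0044 0 0 0 0" --pt "0.0319 -0.045 0.0044 0 0 0 0" --pt "0.0319 -0.045 0.0044 0 0 0 0" --pt "0.0319 -0.045 0.0044 0 0 0 0" --newtons 10

```text
time_s: 1.6
ee_pos: [0.4052, -0.0238, 0.1997]
ee_rot: [0.991, 0.137, 0.0, 0.0]
force: [1.1, -0.4, -0.1]
grip_width: 0.0006
grasp_force: 0.0
```

Call:
play_rows --pt "0 0 0 0 0 0.0333 0" --pt "0 0 0 0 0 0.0333 0" --pt "0 0 0 0 0 0 0" --pt "0 0 0 0 0 0 0"

```text
time_s: 2.1
ee_pos: [0.4049, -0.0258, 0.1997]
ee_rot: [0.999, 0.034, -0.0, -0.0]
force: [-0.4, -1.5, -0.5]
grip_width: 0.0006
grasp_force: 0.0
```

Call:
play_rows --pt "0 0 0.03 0 0 0 0" --pt "0 0 0.03 0 0 0 0" --pt "0 0 0.03 0 0 0 0" --pt "0 0 0.028 0 0 0 0" --pt "0 0 0 0 0 0 0" --pt "0.008 0 0 0 0 0 0" --pt "0.006 0 0 0 0 0 0" --pt "0.006 0 0 0 0 0 0" --pt "0.006 0 0 0 0 0 0" --pt "0.006 0 0 0 0 0 0"

```text
time_s: 3.35
ee_pos: [0.4368, -0.0235, 0.0819]
ee_rot: [0.999, 0.033, -0.001, 0.0]
force: [-3.4, -0.6, 2.2]
grip_width: 0.0003
grasp_force: 1.4
```

Call:
play_rows --pt "0.008 0 0 0 0 0 0" --pt "0.008 0 0 0 0 0 0" --pt "0.008 0 0 0 0 0 0" --pt "0.008 0 0 0 0 0 0" --pt "0.008 0 0 0 0 0 0" --pt "0.008 0 0 0 0 0 0" --pt "0.008 0 0 0 0 0 0" --pt "0.008 0 0 0 0 0 0" --pt "0.008 0 0 0 0 0 0" --pt "0.006 0 0 0 0 0 0" --pt "0.003 0 0 0 0 0 0"

```text
time_s: 4.72
ee_pos: [0.5182, -0.0181, 0.0818]
ee_rot: [0.999, 0.033, -0.0, -0.0]
force: [-3.2, 0.1, 0.1]
grip_width: 0.0003
grasp_force: 1.3
```

Call:
play_rows --pt "0.003 0 0 0 0 0 0" --pt "0.003 0 0 0 0 0 0" --pt "0 0 0 0 0 0 0"

```text
time_s: 5.1
ee_pos: [0.5243, -0.0177, 0.0819]
ee_rot: [0.999, 0.033, 0.0, 0.0]
force: [-0.7, -0.9, -0.9]
grip_width: 0.0007
grasp_force: 0.5
```

Call:
play_rows --pt "0.002 0 0 0 0 0 0" --pt "0.002 0 0 0 0 0 0" --pt "0.001 0 0 0 0 0 0"

```text
time_s: 5.48
ee_pos: [0.5289, -0.0174, 0.0819]
ee_rot: [0.999, 0.033, -0.0, 0.0]
force: [-2.3, 0.0, 0.1]
grip_width: 0.0004
grasp_force: 1.3
```

Call:
play_rows --pt "0.001 0 0 0 0 0 0" --pt "0.001 0 0 0 0 0 0"

```text
time_s: 5.72
ee_pos: [0.5303, -0.0173, 0.0818]
ee_rot: [0.999, 0.033, -0.001, 0.0]
force: [-6.0, -0.9, 2.3]
grip_width: 0.0002
grasp_force: 3.1
```

Force is rising; I'll take two more small steps to confirm the stop.

Call:
play_rows --pt "0.001 0 0 0 0 0 0" --pt "0 0 0 0 0 0 0"

```text
time_s: 5.98
ee_pos: [0.5303, -0.0173, 0.0819]
ee_rot: [0.999, 0.033, -0.002, 0.0]
force: [-7.9, -1.0, 5.1]
grip_width: 0.0002
grasp_force: 3.8
```

Call:
play_rows --pt "0.001 0 0 0 0 0 0" --pt "0 0 0 0 0 0 0"

```text
time_s: 6.22
ee_pos: [0.5303, -0.0173, 0.0818]
ee_rot: [0.999, 0.033, -0.003, 0.0]
force: [-9.9, -1.1, 8.0]
grip_width: 0.0003
grasp_force: 5.3
```

The TCP has stalled while the force climbs to 10 N, so the tray is against its stop. Backing off and rising.

Call:
play_rows --pt "-0.01 0 0 0 0 0 0" --pt "-0.02 0 0 0 0 0 0" --pt "-0.02 0 0 0 0 0 0" --pt "0 0 -0.03 0 0 0 0" --pt "0 0 -0.03 0 0 0 0" --pt "0 0 -0.03 0 0 0 0" --pt "0 -0.04 -0.01 0 0 0 0" --pt "0 -0.05 0 0 0 0 0" --pt "0 -0.05 0 0 0 0 0" --pt "0 0 0 0 0 0 0" --pt "0 0 0 0 0 0 0"

```text
time_s: 7.6
ee_pos: [0.474, 0.1192, 0.1822]
ee_rot: [0.999, 0.034, 0.001, 0.0]
force: [0.2, -0.4, 0.2]
grip_width: 0.0006
grasp_force: 0.0
```

Run:
```python
from h import *
im=camera("top"); cv2.imwrite("pics/top1.png",cv2.resize(im[70:270,110:330],None,fx=2.7,fy=2.7,interpolation=cv2.INTER_CUBIC))
s=telemetry.observe(); print(s["ee_pos"],s["force"]); print(intool(np.array([.469,.326,.13])-s["ee_pos"]))
```

```text
[0.47396737 0.11869034 0.18206714] [-0.43276852 -0.41860113  0.67564003]
[ 0.0088 -0.2072  0.052 ]
```

View pics/top1.png

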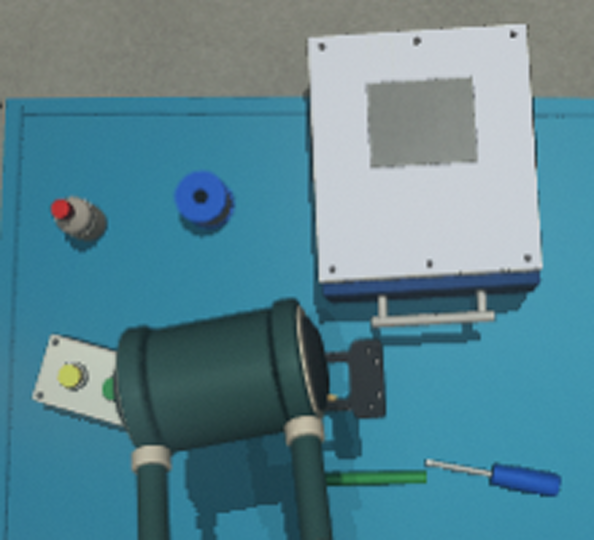

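The tray plate is flush against the box, so the tray is home. Moving over the green button.

Call:
play_rows --pt "0.002 -0.05 0 0 0 0 0" --pt "0.002 -0.05 0 0 0 0 0" --pt "0.002 -0.05 0 0 0 0 0" --pt "0.002 -0.04 0 0 0 0 0" --pt "0.001 -0.017 0 0 0 0 0" --pt "0 0 0.03 0 0 0 0" --pt "0 0 0.03 0 0 0 0" --pt "0 0 0.02 0 0 0 0" --pt "0 0 0 0 0 0 0" --pt "0 0 0 0 0 0 0"

```text
time_s: 8.9
ee_pos: [0.4697, 0.3263, 0.1029]
ee_rot: [0.999, 0.033, 0.001, -0.0]
force: [-0.2, 0.5, 0.4]
grip_width: 0.0003
grasp_force: 0.0
```

Run:
```python
from h import *
im=camera("scene"); cv2.imwrite("pics/sc1.png",cv2.resize(im[70:220,290:440],None,fx=4,fy=4,interpolation=cv2.INTER_CUBIC))
s=telemetry.observe(); print(s["ee_pos"],s["force"])
```

```text
[0.46994313 0.32660898 0.10327532] [ 0.28368989 -0.15638832 -0.1114994 ]
```

View pics/sc1.png

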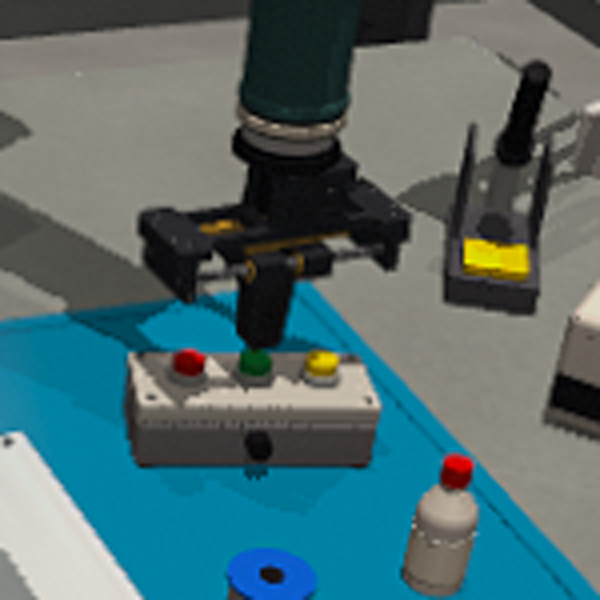

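The closed fingers stand centred above the green cap (crop (256,362)), well between red and yellow. Pressing down in small steps.

Call:
play_rows --pt "0 0 0.006 0 0 0 0" --pt "0 0 0.006 0 0 0 0" --pt "0 0 0.002 0 0 0 0" --pt "0 0 0 0 0 0 0"

```text
time_s: 9.45
ee_pos: [0.469, 0.3266, 0.0881]
ee_rot: [0.999, 0.033, 0.0, -0.0]
force: [-0.0, -0.8, 2.3]
grip_width: 0.0006
grasp_force: 1.3
```

Call:
play_rows --pt "0 0 0.002 0 0 0 0" --pt "0 0 0.001 0 0 0 0" --pt "0 0 0 0 0 0 0"

```text
time_s: 9.82
ee_pos: [0.469, 0.3266, 0.0852]
ee_rot: [0.999, 0.033, 0.0, -0.0]
force: [0.5, 0.4, 4.5]
grip_width: 0.0007
grasp_force: 2.2
```

Call:
play_rows --pt "0 0 0.001 0 0 0 0" --pt "0 0 0.001 0 0 0 0" --pt "0 0 0 0 0 0 0"

```text
time_s: 10.2
ee_pos: [0.4691, 0.3266, 0.0843]
ee_rot: [0.999, 0.033, 0.0, -0.0]
force: [-3.2, -2.3, 11.7]
grip_width: 0.0003
grasp_force: 5.8
```

The button is bottomed at 11.7 N. I'll hold one row more, then rise.

Call:
play_rows --pt "0 0 0 0 0 0 0" --pt "0 0 -0.005 0 0 0 0" --pt "0 0 -0.01 0 0 0 0" --pt "0 0 -0.03 0 0 0 0" --pt "0 0 -0.05 0 0 0 0" --pt "0 0 -0.05 0 0 0 0" --pt "0 0.05 0 0 0 0 0" --pt "-0.01 0.05 0 0 0 0 0" --pt "-0.02 0.05 0 0 0 0 0" --pt "-0.02 0.05 0 0 0 0 0" --pt "0 0 0 0 0 0 0" --pt "0 0 0 0 0 0 0"

```text
time_s: 11.7
ee_pos: [0.4322, 0.1236, 0.2279]
ee_rot: [0.999, 0.033, 0.0, -0.0]
force: [0.1, 0.7, 0.7]
grip_width: 0.0005
grasp_force: 0.0
```

Run:
```python
from h import *
im=camera("scene"); cv2.imwrite("pics/sc2.png",im)
a=cv2.cvtColor(im,cv2.COLOR_BGR2HSV)[150:175,320:390]
for lo,hi in(((45,90,50),(88,255,255)),((0,110,90),(8,255,255)),((20,90,120),(35,255,255))):
    m=cv2.moments(cv2.inRange(a,lo,hi),True); print(m["m00"],320+m["m10"]/m["m00"],150+m["m01"]/m["m00"])
s=telemetry.observe(); print(s["ee_pos"],s["force"],s["time_s"])
```

```text
45.0 353.4222222222222 159.9777777777778
33.0 336.75757575757575 160.1818181818182
40.0 369.825 160.2
[0.43242411 0.12405706 0.22792548] [ 0.66573159  0.27620762 -0.36331795] 11.75
```

View pics/sc2.png

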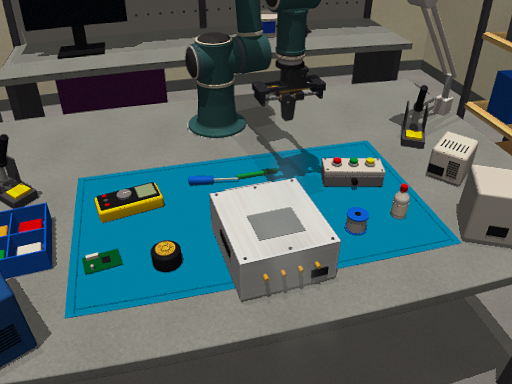

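The tray is home. The caps are at the same pixels as at the start, with green at (353.4,160.0), so the box hasn't moved and the buttons are up. The hand is clear, so I'm handing in.

```bash
python3 -c "
from workcell import sign_off
print(sign_off())"
```

```text
the job is handed in; nothing more can be done
None
```

I pushed the tray fully home, pressed the green start button right down and let it come back up, then handed the job in with the hand clear; the operator box had not moved and nothing else looks disturbed, but no verdict was returned.

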